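Unfold the press crank and clamp the glued carton

ROBOT

A 6-joint arm with a two-finger parallel gripper is mounted at the origin on a cart in front of the work surface, level with it; the furniture and walls round the work are solid. World frame = base frame: x ahead of the robot, y to its left, z up, the work surface at z = 0. Lengths are in mm, angles in rad, forces in N, time in s.
With the tool pointing down it reaches from about 350 to 975 mm from the base axis. Payload 17.4 kg.
Tool frame: the origin (TCP) lies at the centre of the arm's flange, where the gripper is bolted on; the fingertips stand tip_extent ahead of it and the grasp point (between the pads) lies 155 mm ahead of it (tip_extent is the distance from the TCP to the fingertips, in mm); z points along the fingers, y is the line along which they close (so a half turn about z gives the same grasp; the last joint's range is limited). The gripper opens to 85 mm and grips with 20 to 120 N. Pads are 22 mm wide; open, the fingers measure 114 mm over their backs; the gripper's body (76 mm by 85 mm) begins 54 mm behind the grasp point. The pads swing forward as they close: fully open they stand 13 mm farther back than shut.
Start: joints at [1.13, 0.116, 1.442, -0, 1.584, -0.038], TCP at [264.606, 620.981, 404.703] pointing down, gripper open.
Joint ranges: [-2.83, 2.83], [-0.83, 2.19], [0.07, 2.5], [-1.14, 4.28], [0.01, 3], [-2.97, 2.97]. Speed limits (rad/s): [1.89, 1.89, 2.22, 3.14, 3.14, 3.14].

INTERFACE

Orientations are given as a rotation vector (axis times angle).
In Python, from bench import sense, camera, sign_off, tip_extent gives the robot as it stands.
- The arm moves only by the shell command python3 -m pendant 'ROWS'. ROWS is JSON, a list of rows, each an object of numbers: "wx", "wy", "wz": the turn, a rotation vector about the tool's x, y, z in rad; "x", "y", "z": the shift along the tool's x, y, z in m; "grip": the closure, from 0 (fully open) to 1 (shut). A call has 1 to 20 rows; each row is the pose to reach, as a shift and turn from the pose commanded when the call began, along the tool's axes at that moment; what a row does not reach only later rows make up. A row lasts 1/8 s, in which the tool goes at most 62.5 mm and 10.7 degrees, less where a joint would pass 70% of its speed; a pose out of reach is approached as far as the arm can. A call with a gripper value outside its range is refused whole. The fingers move at their own pace and stop on an object; the grip force is fixed at half the most. Time passes only in rows, so rows that repeat a pose let the fingers close. It gives the time, the measured TCP pose, the force, the opening and the grip force at its end, in the units of the state.
- sense(): the state, without advancing time (a new reading comes with each control period).
- camera(name): name is "scene" or "top" or "wrist"; returns a dict with "image" (420x560x3 uint8, blue, green, red), "fovy" (degrees; the focal length in pixels is half the picture's height over the tangent of half this angle, whatever the lens; pixels are square), "cx", "cy" (the principal point, pixels), "k1" (the pictures are not rectified: a ray, as slopes to the right and down, at radius r is drawn at 1 + k1 r^2 times it, then the intrinsics apply), "extrinsics" (4x4, takes a point from camera to world coordinates). Camera axes: x right, y up, looking along -z (the intrinsics and any distortion apply to the point x, -y, -z); pixel columns grow to the right and rows downward; lengths in mm; the calibration is good to about 2 mm. A picture is of the moment at which its call begins. There is no depth.
- sign_off(): hands the job in; it is judged then, once.
The state is a dict: "t": time; "q": joint angles; "qvel": joint speeds; "joint_efforts": joint torques, N m; "eef_pos": TCP position; "eef_rot": TCP orientation; "contact_force": force on the tool from outside, world axes, zero at the start; "ft_torque": the same for the moment, N m; "grip_width": finger opening in mm; "grip_force": force on a finger pad.
Only numpy, scipy, OpenCV 4.12 (cv2) and the standard library are available. Lean on these libraries where they do the work, as an engineer would, in place of code of your own. Each camera call takes 0.05 s, during which the arm holds its last target. There are 200 camera calls.

TASK

Clamp the freshly glued carton in the blue bench press: swing the folded red handle of the handwheel fully upright, then crank the wheel clockwise by that handle until the sprung jaw has pushed the carton square against the fence and holds it snugly, with about 12 newtons (never more than 25, that crushes it). Do it with the crank alone, without touching the carton or pushing the jaw by hand; leave the handle upright, let go, and leave the other things on the table where they are.

Things in the scene. Friction and masses are not known exactly. Their poses are not given: they have to be found in the camera images.
- press: blue bench press bolted to the table, base plate 150 x 345 x 12 mm. Origin: on the table under the handwheel's axis; z up, +y along the press from the wheel past jaw to fence (base spans y -75 to 270, x +-75 mm). Fence: upright aluminium plate, 78 mm wide, top 66 mm above the table, its face at about y = 196 mm, but set by hand and up to 7 mm either side of that
- handle (a joint): folding red handle on the wheel: 0 = folded flat across the wheel, 1.571 = fully upright against its stop. The hinge is stiff (about 2.6 N at the grip point) and stays where it is left
- handle_hinge (a point): middle of the handle's hinge, on the wheel 50 mm from its axis, 98.5 mm above the table. x axis: level, from the hinge to the wheel's axis (the way the folded handle points); z up; y along the hinge pin. Goes round with the wheel. Two steel lugs 14 mm long, 30 mm over their backs, stand at the hinge, up to 102 mm above the table
- handle_grip (a point): point on the handle's centreline, 50 mm from the hinge pin. Round red grip, up to 18 mm across, from 9 to 64 mm from the pin. Folded, its centreline lies 12.5 mm above the wheel's face, its underside 3.5 mm clear, its end 14 mm past the wheel's axis. Upright, it stands over the hinge, top 162 mm above the table
- crank (a joint): angle of the handwheel from fully open; grows clockwise seen from above, range 0 to 3.7. At 0 the jaw's face is at y = 96 mm of the press; it moves 16 mm a radian towards the fence. Its friction (about 7 N at the upright handle) holds the wheel where it is left, also against the jaw; each newton of clamping adds about 0.3 N at the handle
- jaw: moving upright jaw plate, 78 x 10 mm, top 64 mm above the table, rubber faced. Origin: under the middle of its rubber face, at table height; axes as the press. Backed by springs: 3 N for each mm it is pushed back, solid after 8 mm
- carton: small glued carton with a red bow, 50 (x) x 62 (y) x 66 (z) mm, loose, standing on the 12 mm base plate between jaw and fence, a little crooked and short of both. Origin: centre of its underside; its 62 mm side lies along the press
- glue: orange and white glue stick, standing, 26 mm across, 97 mm tall; bystander; origin centre of underside
- tape: red tape roll lying flat, 72 mm across, 25 mm high; bystander; origin centre of underside
- tags: banded stack of gift tags, 88 x 57 x 17 mm; bystander; origin centre of underside
- wheel (a point): middle of the handwheel's top, on its upright axis, 88 mm above the table. Black disc wheel 130 mm across; its face lies 86 mm, its rim 89 mm above the table. Axes turn with the wheel: x points from the handle's hinge to the axis, z up
Things that resemble listed ones, but are neither listed nor needed, are in the scene too. Leave any turquoise look-alike of the carton alone.

How it is judged (in metres and radians):
On the way, in this order (a step that is already met when the one before it is completed fails the run):
1. the handle is swung fully upright (value of joint handle above 1.4 rad), for 0.2 s.
2. the jaw, cranked home, presses the carton (contact force between jaw and carton above 5 N), for 0.2 s.
At the end, for the whole second after the job is handed in: the jaw presses the carton with 6 to 20 N, the carton stands upright (within 3 degrees), at rest and square to the press (within 3 degrees), and the handle is upright (above 1.35 rad) (contact force between jaw and carton between 6 and 20 N and value of joint handle above 1.35 rad and angle between the y axis of carton and the y axis of press, either way round below 0.05 rad and angle between carton's own z axis and vertical below 0.06 rad and linear speed of carton below 0.01 m/s); the robot touches nothing.
It fails at once if the carton is crushed: the jaw presses it with more than 25 N (contact force between jaw and carton above 25 N).
It fails at once if the robot touches the carton (over 1 N) (contact force between any of the fingers, the arm and carton above 1 N).
It fails at once if the robot pushes the jaw itself (over 3 N) (contact force between any of the fingers, the arm and jaw above 3 N).
It fails at once if glue stick, tape roll or tag stack is moved more than 20 mm (distance of any of glue, tape, tags from where it was at the start of the episode above 0.02 m).
It also fails if it takes over 64 s, if anything falls off the work surface, if the arm or the gripper's body presses on something with over 40 N, if the wrist force passes 120 N, or if a joint passes its speed limit or range.

## Working session

There is one attempt and no reset: what is moved stays moved. The work goes in short steps, Python scripts to look and compute and a shell command to move; the robot and the scene stay as the last step left them, time stands still between calls to the robot, and variables do not carry over. Pictures are saved under pics/ and viewed, at most 13 in all, crops included, and the job is handed in when it is done.

```bash
mkdir -p pics; ls; cat > h.py <<'E'
import numpy as np,cv2
from bench import sense,camera,sign_off,tip_extent
def snap(n,f,crop=None,s=1):
    c=camera(n);im=c["image"]
    np.savez("pics/"+f+".npz",**{k:np.array(v) for k,v in c.items()})
    if crop: x0,y0,x1,y1=crop; im=im[y0:y1,x0:x1]
    im=cv2.resize(im,None,fx=s,fy=s,interpolation=cv2.INTER_CUBIC);cv2.imwrite("pics/"+f+".png",im)
def at(f,u,v,z):
    c=np.load("pics/"+f+".npz");fl=210/np.tan(np.radians(c["fovy"])/2)
    K=np.array([[fl,0,c["cx"]],[0,fl,c["cy"]],[0,0,1.]],float)
    p=cv2.undistortPoints(np.array([[[u,v]]],float),K,np.array([float(c["k1"]),0,0,0]))[0,0]
    E=c["extrinsics"];d=E[:3,:3]@np.array([p[0],-p[1],-1]);o=E[:3,3]
    return np.round(o+d*(z-o[2])/d[2],1)
def proj(f,P):
    c=np.load("pics/"+f+".npz");fl=210/np.tan(np.radians(c["fovy"])/2)
    E=c["extrinsics"];q=E[:3,:3].T@(np.array(P,float)-E[:3,3]);a=np.array([q[0]/-q[2],-q[1]/-q[2]])
    a=a*(1+float(c["k1"])*(a@a));return np.round(a*fl+[float(c["cx"]),float(c["cy"])],1)
E
python3 -c "
from h import *
snap('top','top',s=1.4);snap('scene','scene',s=1.4);print(sense(),tip_extent() if callable(tip_extent) else tip_extent)
for n in('top','scene'):
  c=np.load('pics/'+n+'.npz');print(c['extrinsics'],c['fovy'],c['k1'])"
```

```text
pics
{'t': 0.1, 'q': array([ 1.13021492e+00,  1.16464219e-01,  1.44220057e+00, -1.46313011e-05,
        1.58403760e+00, -3.78320803e-02]), 'qvel': array([ 0.00057924, -0.00028592, -0.00060394,  0.00114609,  0.00017712,
       -0.00133256]), 'joint_efforts': array([ 6.06787362e-04, -7.33672357e+01, -6.33791971e+01, -1.24147255e-04,
        5.31556288e-03, -1.48243879e-05]), 'eef_pos': array([264.60059223, 620.98952143, 404.01692633]), 'eef_rot': array([-6.28320509e-01, -3.07786487e+00,  1.69884894e-03]), 'contact_force': array([ 0.84084071, -0.30187719,  0.29295544]), 'ft_torque': array([-0.01619326, -0.03984773, -0.03616942]), 'grip_force': 0.0, 'grip_width': 85.83754150509414} 173.4
[[ 1.75766887e-02  9.88444955e-01 -1.50557730e-01  2.49006674e+02]
 [-9.99748113e-01  1.94764159e-02  1.11525576e-02 -3.11781397e+01]
 [ 1.39560143e-02  1.50323781e-01  9.88538310e-01  1.64630016e+03]
 [ 0.00000000e+00  0.00000000e+00  0.00000000e+00  1.00000000e+00]] 48.471767296518024 -0.1555179126779657
[[ 5.88463548e-01  6.27118994e-01 -5.10325798e-01 -2.01824842e+02]
 [-8.08519643e-01  4.54418684e-01 -3.73897910e-01 -5.54546024e+02]
 [-2.57690403e-03  6.32633723e-01  7.74446856e-01  1.14334835e+03]
 [ 0.00000000e+00  0.00000000e+00  0.00000000e+00  1.00000000e+00]] 45.90104512075477 -0.008323033258627158
```

View pics/top.png

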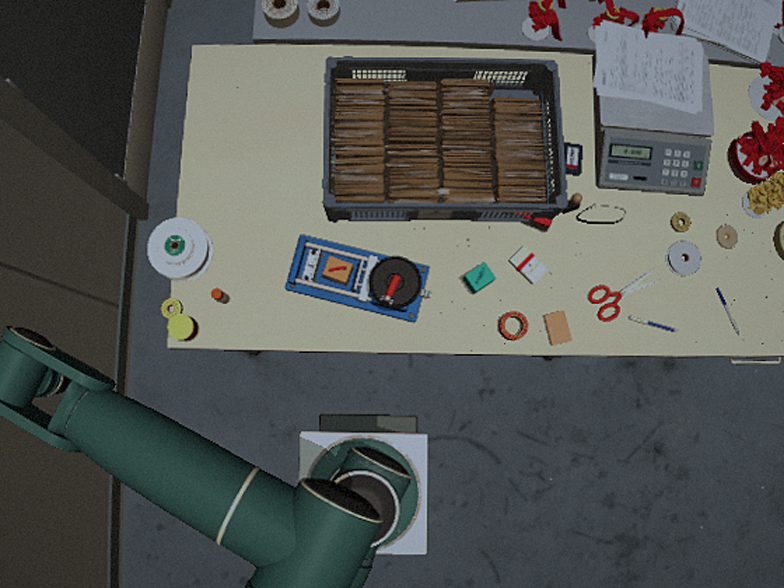

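View pics/scene.png

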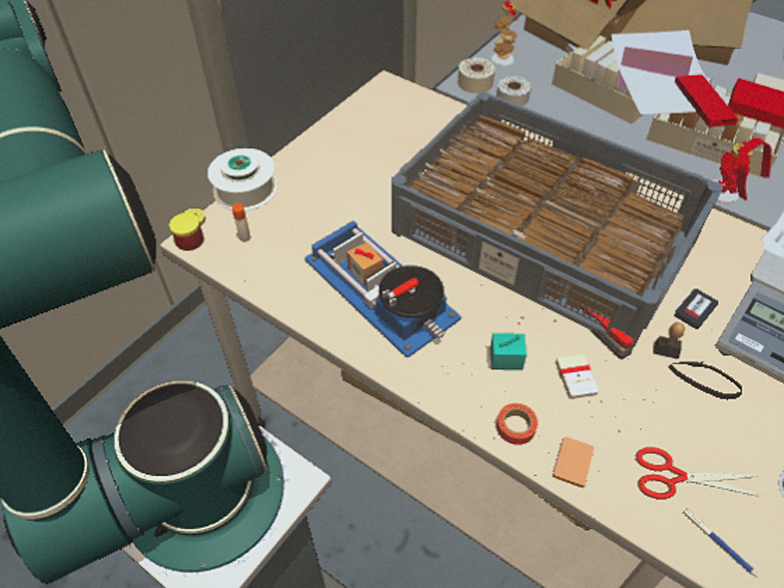

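The top view shows the press with its wheel at about (395,284), the red handle from hinge (390,299) to tip (398,278), the fence end at left (305,265) and the glue stick at (218,296). The scene view agrees with this.

```bash
python3 -c "
from h import *
from scipy.spatial.transform import Rotation as R
s=1.4
w=at('top',395/s,284/s,89);print('wheel',w,'hinge',at('top',390/s,299/s,98),'tip',at('top',399/s,276/s,98))
for p in[(298,234),(430,266),(416,321),(285,290)]:print(at('top',p[0]/s,p[1]/s,12))
print('glue',at('top',218/s,293/s,97))
st=sense();r=R.from_rotvec(st['eef_rot']);print(r.as_matrix().round(3))
print(r.inv().apply(w+[-60,0,330]-st['eef_pos']))
c=camera('wrist');E=np.eye(4);E[:3,:3]=r.as_matrix();E[:3,3]=st['eef_pos'];print((np.linalg.inv(E)@c['extrinsics']).round(2),c['fovy'])
"
```

```text
wheel [509.9 -69.   89. ] hinge [471.7 -57.3  98. ] tip [528.1 -78.1  98. ]
[648.4 180.7  12. ]
[ 571.2 -159.5   12. ]
[ 429.4 -125.2   12. ]
[501.9 208.   12. ]
glue [478.3 358.5  97. ]
[[-0.92   0.392 -0.   ]
 [ 0.392  0.92  -0.001]
 [ 0.    -0.001 -1.   ]]
[-440.91354194 -562.16955948  -14.37141743]
[[ 0.    0.97  0.26 66.64]
 [ 1.    0.   -0.   -0.09]
 [-0.    0.26 -0.97 32.  ]
 [ 0.    0.    0.    1.  ]] 68.24036402567972
```

```bash
python3 -m pendant '[{"x":-0.48,"y":-0.47,"z":-0.015,"grip":1},{"x":-0.48,"y":-0.47,"z":-0.015,"grip":1},{"x":-0.48,"y":-0.47,"z":-0.015,"grip":1},{"x":-0.48,"y":-0.47,"z":-0.015,"grip":1},{"x":-0.48,"y":-0.47,"z":-0.015,"grip":1},{"x":-0.48,"y":-0.47,"z":-0.015,"grip":1},{"x":-0.48,"y":-0.47,"z":-0.015,"grip":1},{"x":-0.48,"y":-0.47,"z":-0.015,"grip":1},{"x":-0.48,"y":-0.47,"z":-0.015,"grip":1},{"x":-0.48,"y":-0.47,"z":-0.015,"grip":1},{"x":-0.48,"y":-0.47,"z":-0.015,"grip":1},{"x":-0.48,"y":-0.47,"z":-0.015,"grip":1},{"x":-0.48,"y":-0.47,"z":-0.015,"grip":1},{"x":-0.48,"y":-0.47,"z":-0.015,"grip":1}]'
python3 -c "
from h import *
st=sense();print(st['q'],st['eef_pos'],st['eef_rot'],tip_extent,st['grip_width']);snap('wrist','w1',s=1.4)"
```

```text
[ 1.13018020e+00  1.16389088e-01  1.44208716e+00 -1.48744578e-05
  1.58402614e+00 -3.78327770e-02] [264.62340197 620.98292015 404.13804409] [-6.28382425e-01 -3.07790097e+00  1.39377063e-03] 173.4 85.59750685006667invalid input at $[0]: expected keys wx, wy, wz, x, y, z, grip
```

View pics/w1.png

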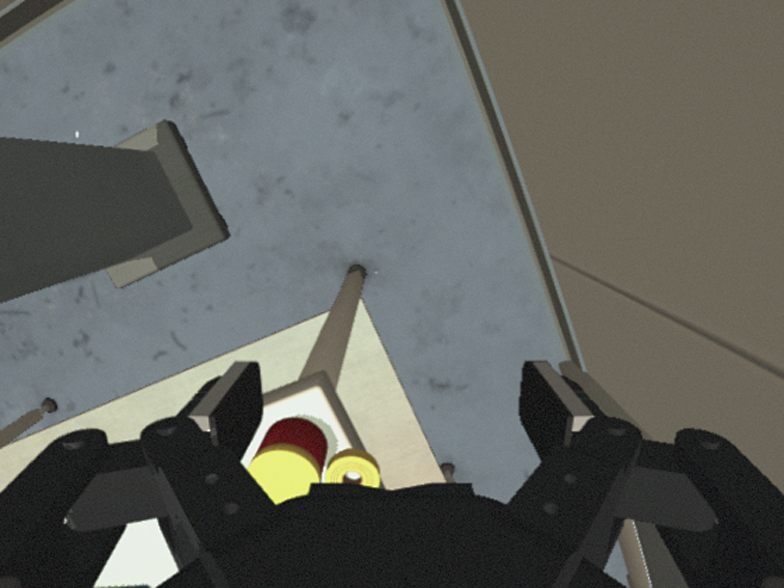

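The call was refused (all keys are needed), so the picture shows the starting view, with the hand along the bottom of the frame. Resending the move with all keys.

```bash
python3 -m pendant '[{"x":-0.5,"y":-0.46,"z":-0.02,"wx":0,"wy":0,"wz":0,"grip":1},{"x":-0.5,"y":-0.46,"z":-0.02,"wx":0,"wy":0,"wz":0,"grip":1},{"x":-0.5,"y":-0.46,"z":-0.02,"wx":0,"wy":0,"wz":0,"grip":1},{"x":-0.5,"y":-0.46,"z":-0.02,"wx":0,"wy":0,"wz":0,"grip":1},{"x":-0.5,"y":-0.46,"z":-0.02,"wx":0,"wy":0,"wz":0,"grip":1},{"x":-0.5,"y":-0.46,"z":-0.02,"wx":0,"wy":0,"wz":0,"grip":1},{"x":-0.5,"y":-0.46,"z":-0.02,"wx":0,"wy":0,"wz":0,"grip":1},{"x":-0.5,"y":-0.46,"z":-0.02,"wx":0,"wy":0,"wz":0,"grip":1},{"x":-0.5,"y":-0.46,"z":-0.02,"wx":0,"wy":0,"wz":0,"grip":1},{"x":-0.5,"y":-0.46,"z":-0.02,"wx":0,"wy":0,"wz":0,"grip":1},{"x":-0.5,"y":-0.46,"z":-0.02,"wx":0,"wy":0,"wz":0,"grip":1},{"x":-0.5,"y":-0.46,"z":-0.02,"wx":0,"wy":0,"wz":0,"grip":1},{"x":-0.5,"y":-0.46,"z":-0.02,"wx":0,"wy":0,"wz":0,"grip":1},{"x":-0.5,"y":-0.46,"z":-0.02,"wx":0,"wy":0,"wz":0,"grip":1},{"x":-0.5,"y":-0.46,"z":-0.02,"wx":0,"wy":0,"wz":0,"grip":1},{"x":-0.5,"y":-0.46,"z":-0.02,"wx":0,"wy":0,"wz":0,"grip":1}]'
python3 -c "
from h import *
st=sense();print(st['q'],st['eef_pos'],st['eef_rot'],tip_extent,st['grip_width']);snap('wrist','w2',s=1.4)"
```

```text
t: 2.2
eef_pos: [544.1, 2.4, 424.9]
eef_rot: [0.627, 3.078, 0.0]
contact_force: [-0.7, -1.0, 0.4]
grip_width: -0.0
grip_force: 0.0
[-4.25030951e-02 -1.75385789e-01  1.69425834e+00  1.03401198e-05
  1.62243638e+00 -1.21142769e+00] [544.10224819   2.38428695 424.85143956] [6.26962919e-01 3.07811173e+00 8.63235281e-05] 173.4 -0.04786702912952284
```

View pics/w2.png

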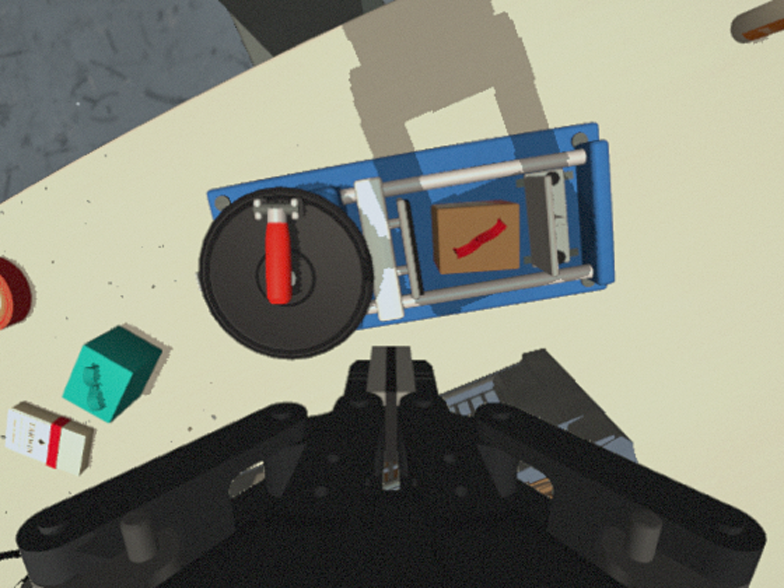

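```bash
python3 -c "
from h import *
from scipy.spatial.transform import Rotation as R
s=1.4
im=cv2.imread('pics/w2.png');im=np.ascontiguousarray(im)
raw=np.load('pics/w2.npz')['image'];cv2.imwrite('pics/w2c.png',cv2.resize(raw[85:220,240:440],None,fx=4,fy=4,interpolation=cv2.INTER_CUBIC))
for p in[(208,190),(598,124),(614,287)]:print(at('w2',p[0]/s,p[1]/s,12))
for a,b in[((200,272),(372,272)),((286,188),(286,358))]:print('wheel',(at('w2',a[0]/s,a[1]/s,89)+at('w2',b[0]/s,b[1]/s,89))/2, np.linalg.norm(at('w2',a[0]/s,a[1]/s,89)-at('w2',b[0]/s,b[1]/s,89)))
print('hub',at('w2',289/s,278/s,86),'hinge',at('w2',277/s,209/s,100),'tip',at('w2',279/s,300/s,98.5))
r=R.from_euler('zyx',[0,0,0]);st=sense();r=R.from_rotvec(st['eef_rot'])
print(r.as_matrix().round(3))
for z in(160,173,186):print(z,proj('w2',r.apply([11,0,z])+st['eef_pos'])*s)
"
```

```text
[ 428.3 -119.7   12. ]
[507.9 208.6  12. ]
[650.6 181.8  12. ]
wheel [512.5  -65.95  89.  ] 124.72806420369075
wheel [516.2 -67.3  89. ] 125.66702033548816
hub [518.  -66.3  86. ] hinge [470.8 -48.4 100. ] tip [528.  -76.1  98.5]
[[-0.92   0.391  0.   ]
 [ 0.391  0.92   0.   ]
 [-0.     0.    -1.   ]]
160 [389.9  359.94]
173 [389.9  344.96]
186 [389.9  332.08]
```

View pics/w2c.png

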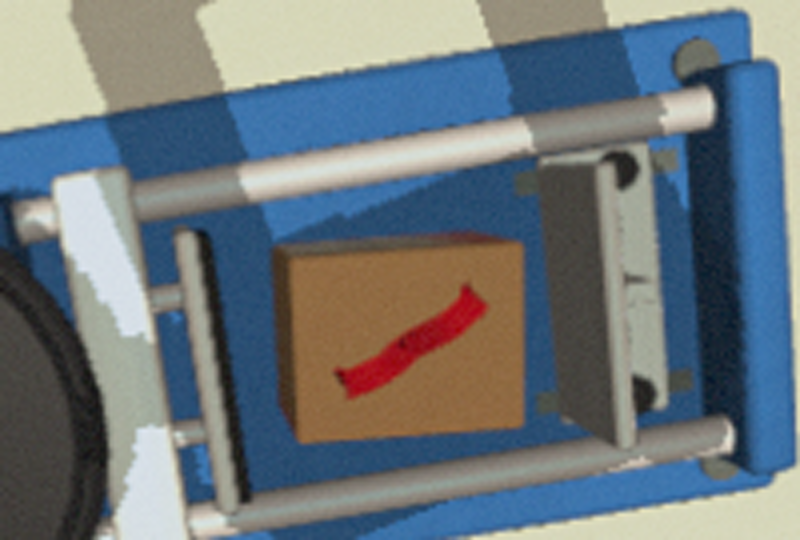

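The crop shows the fence's top face edge from (595,160) to (617,447), the jaw's rubber edge from (210,235) to (245,495), and the carton between them about 4° crooked. Closed tips are at 173 mm.

```bash
python3 -c "
from h import *
A=lambda u,v,z:at('w2',240+u/4,85+v/4,z)
base=at('w2',614/1.4,287/1.4,12)-at('w2',598/1.4,124/1.4,12);print('px dir',base,np.degrees(np.arctan2(base[1],base[0])))
l=at('w2',598/1.4,124/1.4,12)-at('w2',208/1.4,190/1.4,12);print('py',l,np.degrees(np.arctan2(l[1],l[0]))-90,np.linalg.norm(l))
f=[A(595,160,66),A(617,447,66)];j=[A(209,235,64),A(246,497,64)];c=[A(523,243,78),A(523,425,78)];c2=[A(275,252,78),A(300,440,78)]
for n,p in(('fence',f),('jaw',j),('carton far',c),('near',c2)):
  d=p[1]-p[0];print(n,p,np.degrees(np.arctan2(d[1],d[0])),np.linalg.norm(d))
a=np.radians(-12.5);py=np.array([-np.sin(a),np.cos(a),0])
o=np.array([515,-66.5,0])
for p in(f,j,c,c2):print([(q-o)@py for q in p])
"
```

```text
px dir [142.7 -26.8   0. ] -10.636623902185995
py [ 79.6 328.3   0. ] -13.628992847093357 337.8121519424664
fence [array([523.7, 134.5,  66. ]), array([598.3, 116.4,  66. ])] -13.63798537988126 76.76437976040701
jaw [array([503. ,  35.4,  64. ]), array([572.2,  17.8,  64. ])] -14.269784754079831 71.40308116601136
carton far [array([534.5, 107.1,  78. ]), array([578.7,  92. ,  78. ])] -18.86165290047759 46.708136336188836
near [array([512.5,  48.7,  78. ]), array([559.7,  36.9,  78. ])] -14.03624346792647 48.65264638228844
[np.float64(198.1185220723681), np.float64(196.59395954327977)]
[np.float64(96.88728775826398), np.float64(94.68209931746988)]
[np.float64(173.70555930781345), np.float64(168.5301205363666)]
[np.float64(111.92820098537106), np.float64(110.62385787923432)]
```

```bash
python3 -m pendant '[{"x":-0.002,"y":-0.076,"z":0,"wx":0,"wy":0,"wz":0,"grip":0.4},{"x":-0.002,"y":-0.076,"z":0.05,"wx":0,"wy":0,"wz":0,"grip":0.4},{"x":-0.002,"y":-0.076,"z":0.105,"wx":0,"wy":0,"wz":0,"grip":0.4},{"x":-0.002,"y":-0.076,"z":0.105,"wx":0,"wy":0,"wz":0,"grip":0.4},{"x":-0.002,"y":-0.076,"z":0.105,"wx":0,"wy":0,"wz":0,"grip":0.4}]'
python3 -c "
from h import *
st=sense();print(st['q'],st['eef_pos'],st['eef_rot'],st['grip_width']);snap('wrist','w3',(60,80,420,420),1.7)"
```

```text
t: 2.88
eef_pos: [516.8, -68.7, 322.1]
eef_rot: [0.627, 3.076, 0.0]
contact_force: [0.8, -0.0, 1.0]
grip_width: 50.9
grip_force: 0.0
[-1.81164604e-01 -1.89776338e-01  1.87331944e+00  3.13465612e-05
  1.45608041e+00 -1.34953988e+00] [516.78836486 -68.73370578 322.07505736] [6.27476947e-01 3.07628263e+00 1.10842158e-04] 50.86251148235443
```

View pics/w3.png

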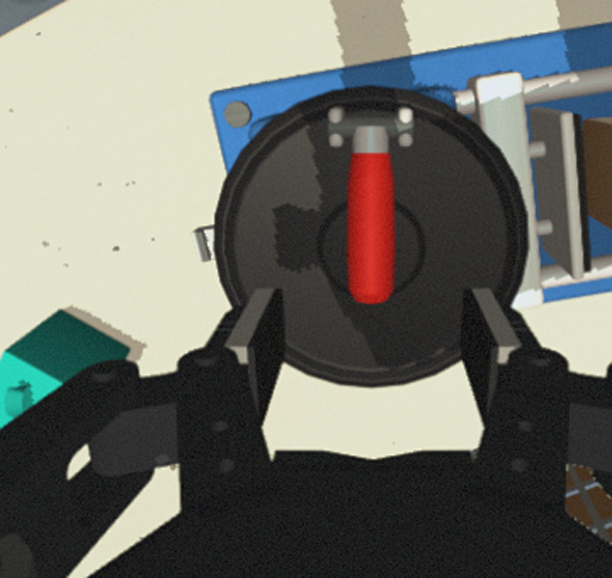

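The handle at (371,128 to 303) is parallel to the image vertical and midway between the fingers, whose pads are at 265 and 480. The wheel rim spans 215–528 by 86–385.

```bash
python3 -c "
from h import *
from scipy.spatial.transform import Rotation as R
A=lambda u,v,z:at('w3',60+u/1.7,80+v/1.7,z)
st=sense();r=R.from_rotvec(st['eef_rot'])
print('tool y,x rel TCP:')
for n,p in(('L',A(215,236,89)),('Rr',A(528,236,89)),('T',A(371,86,89)),('B',A(371,385,89)),('hub',A(372,246,86)),('hinge top',A(371,126,100)),('tip',A(371,302,98.5)),('redstart',A(371,152,104))):print(n,p,r.inv().apply(p-st['eef_pos']).round(1))"
```

```text
tool y,x rel TCP:
L [ 486.1 -123.7   89. ] [  7.5 -62.8 233.4]
Rr [535.3  -8.4  89. ] [  7.4  62.6 233.5]
T [457.2 -43.5  89. ] [ 65.5  -0.3 233.3]
B [572.7 -92.8  89. ] [-60.1  -0.5 233.7]
hub [515.5 -67.9  86. ] [2.300e+00 1.000e-01 2.365e+02]
hinge top [469.9 -49.  100. ] [ 51.6  -0.4 222.3]
tip [532.9 -75.8  98.5] [-16.9  -0.4 224. ]
redstart [478.  -52.4 104. ] [ 42.8  -0.4 218.4]
```

```bash
python3 -m pendant '[{"x":0.002,"y":0,"z":0.03,"wx":0,"wy":0,"wz":0,"grip":0.4},{"x":0.002,"y":0,"z":0.05,"wx":0,"wy":0,"wz":0,"grip":0.4},{"x":0.002,"y":0,"z":0.0585,"wx":0,"wy":0,"wz":0,"grip":0.4},{"x":0.002,"y":0,"z":0.0585,"wx":0,"wy":0,"wz":0,"grip":0.5},{"x":0.002,"y":0,"z":0.0585,"wx":0,"wy":0,"wz":0,"grip":1},{"x":0.002,"y":0,"z":0.0585,"wx":0,"wy":0,"wz":0,"grip":1},{"x":0.002,"y":0,"z":0.0585,"wx":0,"wy":0,"wz":0,"grip":1},{"x":0.002,"y":0,"z":0.0585,"wx":0,"wy":0,"wz":0,"grip":1}]'
```

```text
t: 3.92
eef_pos: [514.7, -68.4, 262.6]
eef_rot: [0.628, 3.076, -0.001]
contact_force: [-1.0, -2.1, 5.8]
grip_width: 15.8
grip_force: 60.5
```

```bash
python3 -m pendant '[{"x":0.0006,"y":0,"z":-0.0078,"wx":0,"wy":0,"wz":0,"grip":1},{"x":0.0024,"y":0,"z":-0.0155,"wx":0,"wy":0,"wz":0,"grip":1},{"x":0.0054,"y":0,"z":-0.0227,"wx":0,"wy":0,"wz":0,"grip":1},{"x":0.0095,"y":0,"z":-0.0294,"wx":0,"wy":0,"wz":0,"grip":1},{"x":0.0146,"y":0,"z":-0.0354,"wx":0,"wy":0,"wz":0,"grip":1}]'; python3 -m pendant '[{"x":0.006,"y":0,"z":-0.0051,"wx":0,"wy":0,"wz":0,"grip":1},{"x":0.0127,"y":0,"z":-0.0092,"wx":0,"wy":0,"wz":0,"grip":1},{"x":0.02,"y":0,"z":-0.0122,"wx":0,"wy":0,"wz":0,"grip":1},{"x":0.0276,"y":0,"z":-0.014,"wx":0,"wy":0,"wz":0,"grip":1},{"x":0.0354,"y":0,"z":-0.0146,"wx":0,"wy":0,"wz":0,"grip":1},{"x":0.037,"y":0,"z":-0.0146,"wx":0,"wy":0,"wz":0,"grip":1},{"x":0.037,"y":0,"z":-0.0146,"wx":0,"wy":0,"wz":0,"grip":1}]'
python3 -c "
from h import *
snap('wrist','w4',(60,80,420,420),1.7)"
```

```text
t: 4.55
eef_pos: [500.0, -62.1, 294.9]
eef_rot: [-0.627, -3.073, 0.0]
contact_force: [-7.1, 1.3, -24.8]
grip_width: 15.5
grip_force: 58.8
t: 5.42
eef_pos: [467.7, -48.5, 309.2]
eef_rot: [0.628, 3.074, -0.003]
contact_force: [36.0, -15.0, -44.2]
grip_width: 15.4
grip_force: 59.5
```

View pics/w4.png

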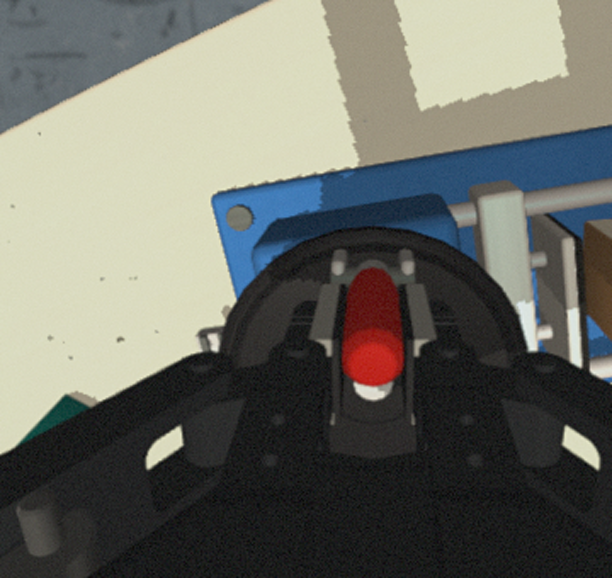

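The handle stands upright at (373,310), between the pads and in line with its hinge. I'll release it, recentre 10 mm lower and cage it loosely for cranking.

```bash
python3 -m pendant '[{"x":0,"y":0,"z":0,"wx":0,"wy":0,"wz":0,"grip":0.65},{"x":0,"y":0,"z":0,"wx":0,"wy":0,"wz":0,"grip":0.65},{"x":-0.0015,"y":0,"z":0.006,"wx":0,"wy":0,"wz":0,"grip":0.65},{"x":-0.0015,"y":0,"z":0.012,"wx":0,"wy":0,"wz":0,"grip":0.77},{"x":-0.0015,"y":0,"z":0.012,"wx":0,"wy":0,"wz":0,"grip":0.77},{"x":-0.0015,"y":0,"z":0.012,"wx":0,"wy":0,"wz":0,"grip":0.77}]'
python3 -c "
from h import *
snap('wrist','w5',(60,80,420,420),1.7)"
```

```text
t: 6.22
eef_pos: [468.4, -48.5, 299.3]
eef_rot: [-0.628, -3.078, -0.0]
contact_force: [-0.3, 0.4, 0.2]
grip_width: 19.8
grip_force: 0.0
```

View pics/w5.png

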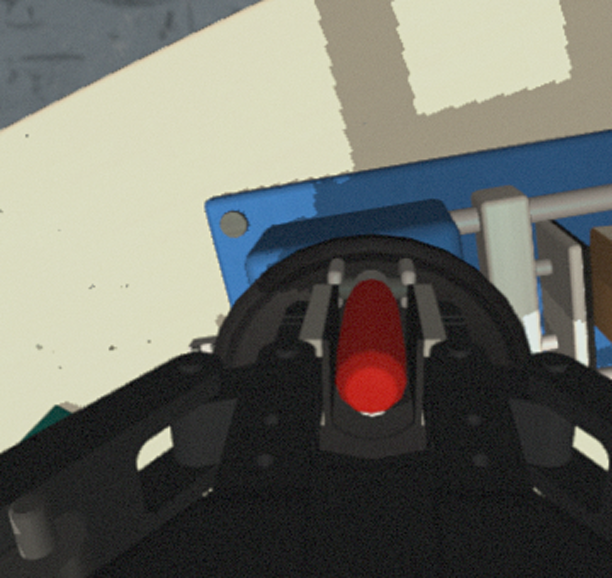

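The handle is caged between the pads at (372,340) with no force on it. Cranking the first 1.4 rad.

```bash
python3 -m pendant '[{"x":-0.0005,"y":0.0071,"z":0,"wx":0,"wy":0,"wz":0.14,"grip":0.77},{"x":-0.002,"y":0.0141,"z":0,"wx":0,"wy":0,"wz":0.28,"grip":0.77},{"x":-0.0044,"y":0.0208,"z":0,"wx":0,"wy":0,"wz":0.42,"grip":0.77},{"x":-0.0078,"y":0.0271,"z":0,"wx":0,"wy":0,"wz":0.56,"grip":0.77},{"x":-0.012,"y":0.0329,"z":0,"wx":0,"wy":0,"wz":0.7,"grip":0.77}]'; python3 -m pendant '[{"x":-0.0005,"y":0.0071,"z":0,"wx":0,"wy":0,"wz":0.14,"grip":0.77},{"x":-0.002,"y":0.0141,"z":0,"wx":0,"wy":0,"wz":0.28,"grip":0.77},{"x":-0.0044,"y":0.0208,"z":0,"wx":0,"wy":0,"wz":0.42,"grip":0.77},{"x":-0.0078,"y":0.0271,"z":0,"wx":0,"wy":0,"wz":0.56,"grip":0.77},{"x":-0.012,"y":0.0329,"z":0,"wx":0,"wy":0,"wz":0.7,"grip":0.77}]'; python3 -c "
from h import *
from scipy.spatial.transform import Rotation as R
st=sense();r=R.from_rotvec(st['eef_rot']);p=st['eef_pos'];m=r.as_matrix()
print(st['q'],'tool x ang',np.degrees(np.arctan2(m[1,0],m[0,0])),'pos ang',np.degrees(np.arctan2(p[1]+68,p[0]-515.5)),np.hypot(p[1]+68,p[0]-515.5),'F tool',r.inv().apply(st['contact_force']))"
```

```text
t: 6.9
eef_pos: [492.3, -23.1, 299.3]
eef_rot: [-1.652, -2.672, 0.002]
contact_force: [-4.9, -5.6, 1.3]
grip_width: 19.8
grip_force: 3.4
t: 7.52
eef_pos: [527.0, -18.6, 299.3]
eef_rot: [-2.467, -1.943, 0.001]
contact_force: [-8.1, 3.0, 3.5]
grip_width: 19.4
grip_force: 3.9
[-8.36994255e-02 -1.60546843e-01  1.88565325e+00  5.34045408e-04
  1.41810549e+00  1.52666483e-01] tool x ang 76.45253931354571 pos ang 76.86437800892608 50.7634779545144 F tool [ 1.05176156 -8.57894507 -3.52603445]
```

```bash
cat > f.py <<'E'
from h import *
from scipy.spatial.transform import Rotation as R
st=sense();r=R.from_rotvec(st['eef_rot']);p=st['eef_pos'];m=r.as_matrix()
print('phi',round(np.radians(157-np.degrees(np.arctan2(m[1,0],m[0,0])))%6.283,3),'posphi',round(np.radians(157.5-np.degrees(np.arctan2(p[1]+68,p[0]-515.5)))%6.283,3),'rad',np.hypot(p[1]+68,p[0]-515.5).round(1),'F tool',r.inv().apply(st['contact_force']).round(1))
E
python3 -m pendant '[{"x":-0.0005,"y":0.0071,"z":0,"wx":0,"wy":0,"wz":0.14,"grip":0.77},{"x":-0.002,"y":0.0141,"z":0,"wx":0,"wy":0,"wz":0.28,"grip":0.77},{"x":-0.0044,"y":0.0208,"z":0,"wx":0,"wy":0,"wz":0.42,"grip":0.77},{"x":-0.0078,"y":0.0271,"z":0,"wx":0,"wy":0,"wz":0.56,"grip":0.77},{"x":-0.012,"y":0.0329,"z":0,"wx":0,"wy":0,"wz":0.7,"grip":0.77},{"x":-0.012,"y":0.0329,"z":0,"wx":0,"wy":0,"wz":0.7,"grip":0.77}]'; python3 f.py
python3 -m pendant '[{"x":-0.0001,"y":0.0036,"z":0,"wx":0,"wy":0,"wz":0.07,"grip":0.77},{"x":-0.0005,"y":0.0071,"z":0,"wx":0,"wy":0,"wz":0.14,"grip":0.77},{"x":-0.0011,"y":0.0106,"z":0,"wx":0,"wy":0,"wz":0.21,"grip":0.77}]'; python3 f.py
python3 -m pendant '[{"x":-0.0001,"y":0.0036,"z":0,"wx":0,"wy":0,"wz":0.07,"grip":0.77},{"x":-0.0005,"y":0.0071,"z":0,"wx":0,"wy":0,"wz":0.14,"grip":0.77}]'; python3 f.py
python3 -c "
from h import *
snap('wrist','w6',s=1.4)"
```

```text
t: 8.28
eef_pos: [556.6, -37.9, 299.3]
eef_rot: [-2.983, -0.983, -0.0]
contact_force: [-1.0, 3.0, 0.4]
grip_width: 19.8
grip_force: 1.3
phi 2.104 posphi 2.116 rad 50.9 F tool [ 0.9 -3.  -0.4]
t: 8.65
eef_pos: [561.8, -46.7, 299.3]
eef_rot: [-3.068, -0.666, -0.0]
contact_force: [-2.1, 8.7, 0.6]
grip_width: 19.8
grip_force: 4.1
phi 2.313 posphi 2.317 rad 51.0 F tool [ 1.7 -8.8 -0.5]
t: 8.9
eef_pos: [564.4, -53.3, 299.3]
eef_rot: [-3.108, -0.449, -0.001]
contact_force: [-0.5, 9.3, 0.0]
grip_width: 19.7
grip_force: 4.1
phi 2.453 posphi 2.457 rad 51.0 F tool [ 2.1 -9.1 -0. ]
```

View pics/w6.png

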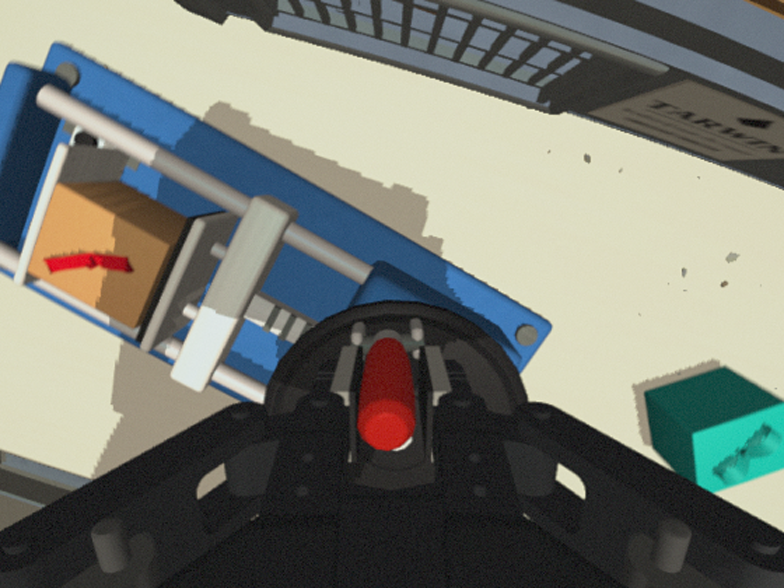

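The carton at (100,255) is now almost at the fence, with the jaw against its near side. Continuing in small steps while watching the force.

```bash
for i in 1 2; do python3 -m pendant '[{"x":-0.0001,"y":0.0036,"z":0,"wx":0,"wy":0,"wz":0.07,"grip":0.77}]' >/dev/null; python3 f.py; done
python3 -m pendant '[{"x":0,"y":0.0018,"z":0,"wx":0,"wy":0,"wz":0.035,"grip":0.77}]' >/dev/null; python3 f.py
python3 -m pendant '[{"x":0,"y":0.0018,"z":0,"wx":0,"wy":0,"wz":0.035,"grip":0.77}]' >/dev/null; python3 f.py
```

```text
phi 2.522 posphi 2.526 rad 51.1 F tool [ 2.9 -8.3  0.1]
phi 2.593 posphi 2.596 rad 51.1 F tool [ 3.1 -9.5 -0.5]
phi 2.627 posphi 2.632 rad 51.2 F tool [  2.3 -10.4   0.5]
phi 2.662 posphi 2.665 rad 51.2 F tool [  2.2 -11.5   0.5]
```

```bash
for i in 1 2; do python3 -m pendant '[{"x":0,"y":0.0018,"z":0,"wx":0,"wy":0,"wz":0.035,"grip":0.77}]' >/dev/null; python3 f.py; done
python3 -c "
from h import *
snap('wrist','w7',(0,0,280,280),2.1)"
```

```text
phi 2.697 posphi 2.699 rad 51.2 F tool [  2.  -10.3   0.2]
phi 2.732 posphi 2.733 rad 51.3 F tool [  3.2 -11.7   0.6]
```

View pics/w7.png

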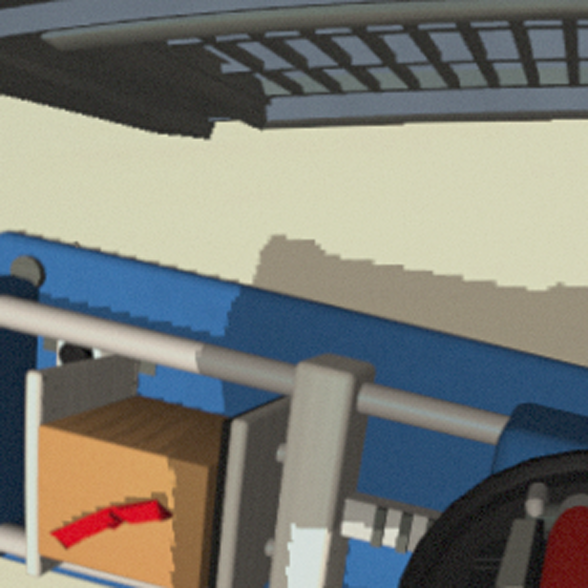

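The carton at (130,500) sits flush and square between the fence (35) and the jaw (225). Geometry and force both suggest about 9–10 N, so I'll make one more small step, then let go and lift off.

```bash
python3 -m pendant '[{"x":0,"y":0.0018,"z":0,"wx":0,"wy":0,"wz":0.035,"grip":0.77}]' >/dev/null; python3 f.py
python3 -m pendant '[{"x":0,"y":-0.001,"z":0,"wx":0,"wy":0,"wz":0,"grip":0.55},{"x":0,"y":-0.001,"z":0,"wx":0,"wy":0,"wz":0,"grip":0.4},{"x":0,"y":-0.001,"z":0,"wx":0,"wy":0,"wz":0,"grip":0.4},{"x":0,"y":-0.001,"z":-0.03,"wx":0,"wy":0,"wz":0,"grip":0.4},{"x":0,"y":-0.001,"z":-0.08,"wx":0,"wy":0,"wz":0,"grip":0.4},{"x":-0.03,"y":-0.001,"z":-0.13,"wx":0,"wy":0,"wz":0,"grip":0.4},{"x":-0.03,"y":-0.03,"z":-0.15,"wx":0,"wy":0,"wz":0,"grip":0.4},{"x":-0.03,"y":-0.03,"z":-0.15,"wx":0,"wy":0,"wz":0,"grip":0.4}]'
python3 -c "
from h import *
snap('wrist','w8',s=1.4)"
```

```text
phi 2.766 posphi 2.767 rad 51.3 F tool [  3.2 -13.1   0.2]
t: 10.88
eef_pos: [537.1, -38.1, 451.3]
eef_rot: [3.141, -0.039, 0.005]
contact_force: [-0.0, 0.5, -0.3]
grip_width: 51.2
grip_force: 0.0
```

View pics/w8.png

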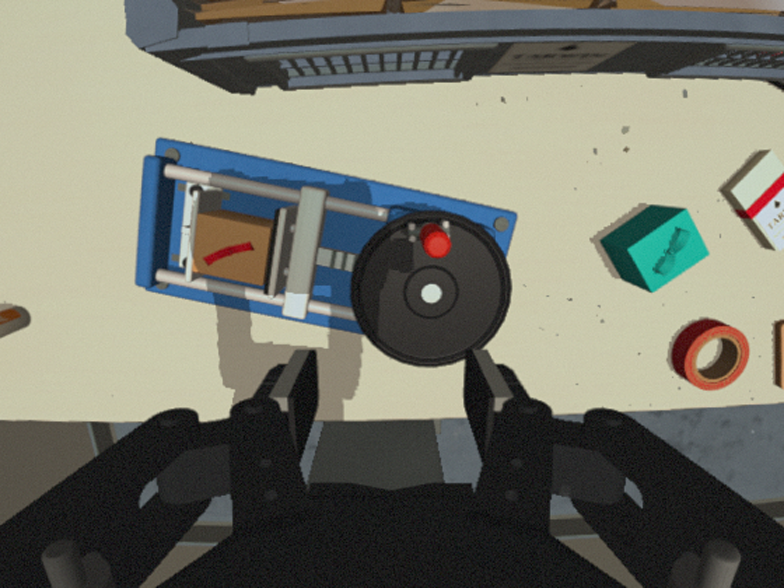

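The carton is clamped flush between the jaw and the fence. The handle top is at (436,240) over the lugs (430,231) and the hub is at (431,293). A quick numeric check of crank and handle follows.

```bash
python3 -c "
from h import *
s=1.4;A=lambda u,v,z:at('w8',u/s,v/s,z)
h=A(431,293,88);l=A(430,231,102);t=A(436,240,160)
print(h,l,t)
for n in(h,):print('hinge dir',np.degrees(np.arctan2(*(l-n)[1::-1])),'expected',157-np.degrees(2.73),'top r',np.linalg.norm((t-n)[:2]),'lug r',np.linalg.norm((l-n)[:2]))
"
```

```text
[516.  -69.2  88. ] [566.4 -67.3 102. ] [567.5 -65.8 160. ]
hinge dir 2.158937589927822 expected 0.5825219292852637 top r 51.61211098182286 lug r 50.435800776829126
```

```bash
python3 -c "
from h import *
print(sign_off())"
```

```text
the job is handed in; nothing more can be done
None
```

The job is handed in: the handle is upright and released, and the carton sits square against the fence. I estimate the jaw holds it with 10–12 N, from the crank angle and the force at the handle, because the clamping force itself could not be measured; the sign-off gave no verdict.

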